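Set the sprung slide of a freehub jig on its stop pin

TASK

Set the freehub jig on the bench to its half-way loading position: with the fingertips, push the carriage's upright push plate from its front, against the spring, until the stop pin has dropped behind the tooth, then let the carriage spring back so that it comes to rest caught on the pin, and take the hand clear. Do not grip the plate or reach behind it, do not touch the stop pin's knob, and leave the loose freehub body, the spanner and the oil bottle where they are.

Things in the scene. Friction and masses are not known exactly. Their poses are not given: they have to be found in the camera images.
- jig: Fixed grey steel jig bolted to the bench. Origin on the bench, under the middle of its bridge; +x is the direction in which the carriage is pushed (towards the jig's fixed jaw), +y to the left of it, z up. The bed is 360 x 120 mm and 12 mm thick (x -120 to 240 mm). The bridge (30 mm along x, 96 mm across, top 64 mm above the bench) stands at x = 0; the fixed jaw with a cone stands at x = 205 to 230 mm, top 87 mm.
- carriage (a joint): Travel in m of the steel carriage along the jig's +x: 0 = start, sprung fully back; 0.040 = mid position, caught on the stop pin; 0.075 = far end stop. A spring always drives it back: about 6 N at 0, 10 N at 0.04, 14 N at 0.075; lifting the pin adds 1 to 2 N. The pin is down behind the tooth past 0.041; push to 0.050-0.070 to be sure (reaching the end stop does no harm), then release.
- push_face (a point): Centre of the front face of the carriage's upright push plate (steel, 60 mm wide along the jig's y, 55 mm high, 12 mm thick); it moves with the carriage. The face looks along the jig's -x, its lower edge is 30 mm and its upper edge 85 mm above the bench, its centre 57.5 mm above the bench, 135 mm before the jig's origin when the travel is 0. In front of it is bare bench. Push it along the jig's +x.
- plate_back (a point): Centre of the back face of the same push plate, 12 mm behind push_face (a small 30 mm rib stands behind it). Not to be touched: the plate is pushed from the front, not gripped.
- stop_pin (a joint): Height in m of the 10 mm thick sprung stop pin in the bridge: 0 = down, up to about 0.009 while the tooth of the carriage passes under it; it drops back to 0 by itself when the tooth has passed.
- pin_knob (a point): Centre of the black ball knob, 18 mm in diameter, on top of the stop pin, above the bridge; 85 mm above the bench while the pin is down. Not to be touched.
- freehub: Loose aluminium freehub body, 42 mm in diameter, 50 mm high, standing to the left of the jig; origin at the centre of its underside. Leave alone.
- wrench: Loose steel spanner, 160 mm long, lying flat to the right of the jig; origin at the centre of its underside, x along it. Leave alone.
- oil: Loose white oil bottle with a black cap, 44 mm in diameter, 120 mm high, standing to the left of the jig beyond the bridge; origin at the centre of its underside. Leave alone.

How it is judged (in metres and radians):
On the way:
1. the carriage has been pushed past the stop pin (travel over 40.5 mm) with the pin down behind its tooth (value of joint carriage above 0.0405 m and value of joint stop_pin below 0.004 m), for 0.02 s.
At the end, for the whole second after the job is handed in: The carriage rests caught on the stop pin at its mid position (travel 36 to 43 mm), still, with the pin down (within 4 mm) (value of joint carriage between 0.036 and 0.043 m and velocity of joint carriage between -0.005 and 0.005 m/s and value of joint stop_pin below 0.004 m); the robot touches nothing.
It fails at once if the push plate is gripped or touched from behind (more than 1 N on its rear half) (contact force between any of the fingers, the arm and carriage_c6 above 1 N or contact force between any of the fingers, the arm and carriage_c7 above 1 N).
It fails at once if the robot touches the stop pin's knob (more than 1 N) (contact force between any of the fingers, the arm and stop_pin_c1 above 1 N).
It fails at once if the freehub body, the spanner or the oil bottle is moved or lifted by more than 20 mm (distance of any of freehub, wrench, oil from where it was at the start of the episode above 0.02 m).
It also fails if it takes over 35 s, if anything falls off the work surface, if the arm or the gripper's body presses on something with over 40 N, if the wrist force passes 120 N, or if a joint passes its speed limit or range.

ROBOT

A 6-joint arm with a two-finger parallel gripper is mounted at the origin on the work surface. World frame = base frame: x ahead of the robot, y to its left, z up, the work surface at z = 0. Lengths are in m, angles in degrees, forces in N, time in s.
With the tool pointing down it reaches from about 0.4 to 0.825 m from the base axis. Payload 7 kg.
Tool frame: the origin (TCP) lies midway between the tips of the shut fingers; the grasp point (between the pads) lies 19 mm behind it; z points along the fingers, y is the line along which they close (so a half turn about z gives the same grasp; the last joint's range is limited). The gripper opens to 88 mm and grips with 3 to 60 N. Pads are 19 mm wide; open, the fingers measure 130 mm over their backs; the gripper's body (78 mm by 193 mm) begins 47 mm behind the grasp point.
Start: joints at [-49.211, 20.546, 0.682, 0, -70.136, -16.507], TCP at [0.278, -0.615, 0.227] pointing down, gripper open.
Joint ranges: [-176.03, 176.03], [-82.01, 121.73], [-58.28, 71.71], [-173.87, 95.51], [-174.79, -0.11], [-173.66, 173.66]. Speed limits (degrees/s): [136.94, 136.94, 172.46, 180, 180, 180].

INTERFACE

Orientations are given as [roll, pitch, yaw] about the fixed x, y, z axes, in that order (R = Rz(yaw) Ry(pitch) Rx(roll)).
In Python, from plant import telemetry, viewer, workorder gives the robot as it stands. The module is installed in compiled form; this text tells all that it offers.
- The arm moves only by the tool carry_out, never from a script. Its argument "rows" is a list of rows, each a list of 6 numbers: the shift along the tool's x, y, z in m, then the turn, a rotation vector about the tool's x, y, z in rad. In form: [[tx, ty, tz, ax, ay, az], ...]. A call has 1 to 8 rows; each row is the pose to reach, as a shift and turn from the pose commanded when the call began, along the tool's axes at that moment; what a row does not reach only later rows make up. A row lasts 1/8 s, in which the tool goes at most 62.5 mm and 10.7 degrees, less where a joint would pass 70% of its speed; a pose out of reach is approached as far as the arm can. A call with a gripper value outside its range is refused whole. "grip" is the gripper's target within -1 to 1 (fully open at 1, half-way at 0, shut at -1), set as the call begins (left out, the last holds). The fingers move at their own pace and stop on an object; the grip force is fixed at half the most. Time passes only in rows, so rows that repeat a pose let the fingers close. It gives the time, the measured TCP pose, the force, the opening and the grip force at its end, in the units of the state.
- telemetry.get_obs(): the state, without advancing time (a new reading comes with each control period).
- viewer.snapshot(name): name is "side" or "top" or "wrist"; returns the picture (480x640x3 uint8, red, green, blue); there is no depth.
- viewer.camera_info(name): a dict with "intrinsics" (3x3 intrinsics, pixels), "extrinsics" (4x4, takes a point from camera to world coordinates); the wrist camera has in their place "tool_from_camera" (4x4, takes a point from camera to tool coordinates, whose origin is the TCP and whose axes are the flange's). Camera axes: x right, y down, z forward; pixel columns grow to the right and rows downward; lengths in m; the calibration is good to about 2 mm. A picture is of the moment at which its call begins: read the wrist's pose just before it. camera_info takes no time and is no camera call.
- workorder.close_job(): hands the job in; it is judged then, once.
The state is a dict: "clock": time; "joint_pos": joint angles; "qvel": joint speeds; "tau": joint torques, N m; "tool_pos": TCP position; "orientation": TCP orientation; "force": force on the tool from outside, world axes, zero at the start; "moment": the same for the moment, N m; "opening": finger opening in m; "gripper_force": force on a finger pad.
Only numpy, scipy, OpenCV 4.12 (cv2) and the standard library are available. Lean on these libraries where they do the work, as an engineer would, in place of code of your own. Each camera call takes 0.05 s, during which the arm holds its last target. There are 200 camera calls.

## Working session

There is one attempt and no reset: what is moved stays moved. The work goes in short steps, Python scripts to look and compute and a tool call to move; the robot and the scene stay as the last step left them, time stands still between calls to the robot, and variables do not carry over. Pictures are saved under pics/ and viewed, at most 10 in all, crops included, and the job is handed in when it is done.

Besides the shell and the picture viewer there is one more tool, called as name(argument=value, ...), one argument or row to a line, values as JSON. carry_out: Moves the arm, as the interface text tells. Its arguments: {"type":"object","properties":{"rows":{"type":"array"},"grip":{"type":"number"}},"required":["rows"]}

```bash
mkdir -p pics; python3 - <<'E'
from plant import telemetry, viewer
import cv2
o=telemetry.get_obs(); print({k:o[k] for k in("clock","tool_pos","orientation","opening","force")})
for n in("top","side"):
    cv2.imwrite(f"pics/{n}0.png",viewer.snapshot(n)[:,:,::-1]); c=viewer.camera_info(n); print(n,c["intrinsics"],c["extrinsics"])
E
```

```text
{'clock': 0.0, 'tool_pos': array([ 0.27733981, -0.61486562,  0.22564246]), 'orientation': array([ 1.79906803e+02, -8.66033821e-03, -1.55726163e+02]), 'opening': 0.08776667304906506, 'force': array([ 0.28264702,  0.82905018, -0.82454619])}
top [[530.53179355   0.         317.26419328]
 [  0.         530.53179355 239.37644   ]
 [  0.           0.           1.        ]] [[-0.09242213 -0.97449579  0.20448985  0.45698723]
 [-0.99571697  0.08995227 -0.02136134  0.06841889]
 [ 0.00242221 -0.20558827 -0.97863558  0.89669138]
 [ 0.          0.          0.          1.        ]]
side [[458.24362128   0.         313.42773826]
 [  0.         458.24362128 239.04303995]
 [  0.           0.           1.        ]] [[ 0.72535107 -0.50994822  0.46240529  0.28704535]
 [-0.68809432 -0.51779334  0.5083466  -0.35550218]
 [-0.01980007 -0.6869082  -0.72647442  0.66099915]
 [ 0.          0.          0.          1.        ]]
```

View pics/top0.png

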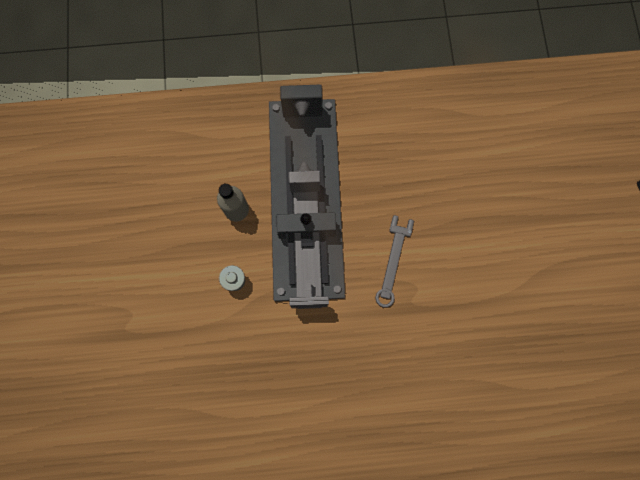

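View pics/side0.png

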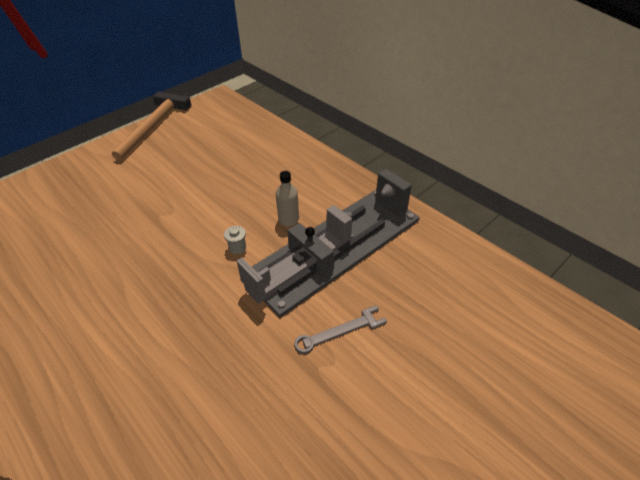

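The top view shows the jig bed with corners at about (270,100), (336,100), (345,298) and (275,301). The push plate's top edge is near (309,300) and the knob near (306,218). The freehub is at (232,278), the bottle at (232,205) and the spanner to the right at about (395,260). I'll zoom in for accuracy.

```bash
python3 - <<'E'
import cv2
a=cv2.imread("pics/top0.png")[80:320,255:360]; b=cv2.imread("pics/side0.png")[165:315,230:430]
a=cv2.convertScaleAbs(cv2.resize(a[120:240],None,fx=6,fy=6,interpolation=2)[:600],alpha=1.8)
b=cv2.convertScaleAbs(cv2.resize(b,None,fx=4,fy=4,interpolation=2),alpha=1.8)
cv2.imwrite("pics/tc.png",a[170:]);cv2.imwrite("pics/tc2.png",cv2.convertScaleAbs(cv2.resize(cv2.imread("pics/top0.png")[205:315,255:360],None,fx=5,fy=5,interpolation=2),alpha=1.8));cv2.imwrite("pics/sc.png",b)
E
```

```text
(no output)
```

View pics/tc2.png

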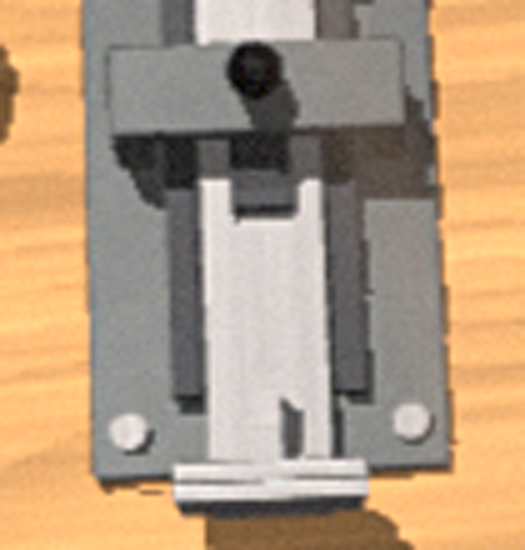

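View pics/sc.png

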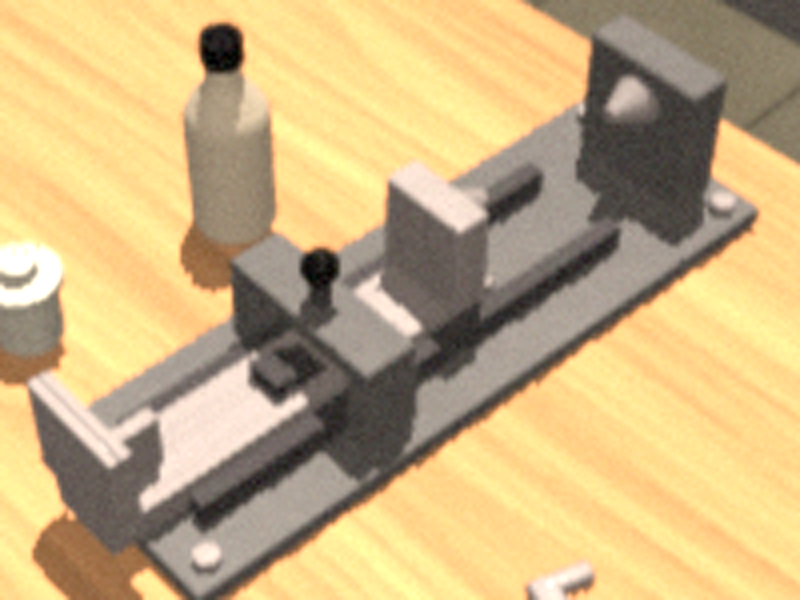

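The crops give these full-image pixels:
- **Top view:** knob (305.8,218.6), plate front top edge (290.2,305) to (328.4,304), near bed corners (274.4,300) and (344.6,298).
- **Side view:** plate front top edge (238.7,260) to (258,280.7), knob (310,232.5), right bed corners (279.5,313.5) and (418.7,218).

```bash
cat > h.py <<'E'
import numpy as np
from plant import viewer
def ray(n,u,v,z):
    c=viewer.camera_info(n);K=c["intrinsics"];T=c["extrinsics"]
    d=T[:3,:3]@np.linalg.solve(K,[u,v,1.]);o=T[:3,3]
    return (o+d*(z-o[2])/d[2])[:2]
E
python3 - <<'E'
from h import *
np.set_printoptions(precision=4,suppress=True)
for n,l,u,v,z in [("top","knob",305.8,218.6,.085),("side","knob",310,232.5,.085),
("top","plL",290.2,305,.085),("top","plR",328.4,304,.085),("side","plL",238.7,260,.085),("side","plR",258,280.7,.085),
("top","bedNL",274.4,300,.012),("top","bedNR",344.6,298,.012),("top","bedFL",270,100.5,.012),("top","bedFR",335.5,100,.012),
("side","bedNR",279.5,313.5,.012),("side","bedFR",418.7,218,.012),("top","freehub",232,276,.05)]:
    print(n,l,ray(n,u,v,z))
E
```

```text
top knob [0.6616 0.0656]
side knob [0.6603 0.0632]
top plL [0.5287 0.1012]
top plR [0.5248 0.0431]
side plL [0.5319 0.1001]
side plR [0.5275 0.0433]
top bedNL [0.5458 0.1296]
top bedNR [0.5383 0.013 ]
top bedFL [0.9044 0.1103]
top bedFR [ 0.8946 -0.0074]
side bedNR [0.5398 0.0131]
side bedFR [ 0.8924 -0.0084]
top freehub [0.5866 0.1919]
```

carry_out(
  rows=[
    [-0.038,0.046,0,0,0,0.06],
    [-0.077,0.092,0,0,0,0.12],
    [-0.115,0.138,0,0,0,0.18],
    [-0.153,0.184,0,0,0,0.24],
    [-0.192,0.229,0,0,0,0.3],
    [-0.23,0.275,0,0,0,0.36],
    [-0.268,0.321,0,0,0,0.42],
    [-0.307,0.367,0,0,0,0.485],
  ],
  grip=-1,
)

```text
clock: 1.1
tool_pos: [0.4065, -0.1527, 0.2267]
orientation: [180.0, 0.0, 176.4]
force: [2.0, -0.3, 0.1]
opening: 0.0134
gripper_force: 0.0
```

carry_out(
  rows=[
    [-0.012,0.055,0,0,0,0],
    [-0.025,0.115,0,0,0,0],
    [-0.038,0.174,0,0,0,0],
    [-0.051,0.232,0,0,0,0],
    [-0.051,0.232,0.05,0,0,0],
    [-0.051,0.232,0.1,0,0,0],
    [-0.051,0.232,0.15,0,0,0],
    [-0.051,0.232,0.172,0,0,0],
  ],
)

```text
clock: 2.1
tool_pos: [0.4697, 0.0731, 0.0518]
orientation: [-179.9, -0.2, 176.5]
force: [0.3, -0.9, -0.7]
opening: 0.0003
gripper_force: 0.0
```

```bash
python3 - <<'E'
from plant import telemetry, viewer
import cv2,numpy as np
o=telemetry.get_obs(); print({k:o[k] for k in("clock","tool_pos","orientation","opening","force")})
a=viewer.snapshot("top")[180:340,220:420,::-1];b=viewer.snapshot("side")[160:320,170:370,::-1]
f=lambda i:cv2.convertScaleAbs(cv2.resize(i,None,fx=2,fy=2,interpolation=2),alpha=1.8)
cv2.imwrite("pics/p1.png",np.hstack([f(a),f(b)]))
E
```

```text
{'clock': 2.1, 'tool_pos': array([0.4697148 , 0.0730651 , 0.05178069]), 'orientation': array([-179.87071517,   -0.21604533,  176.47811419]), 'opening': 0.0003371718985221326, 'force': array([ 0.26583899, -0.88835322, -0.74401955])}
```

View pics/p1.png

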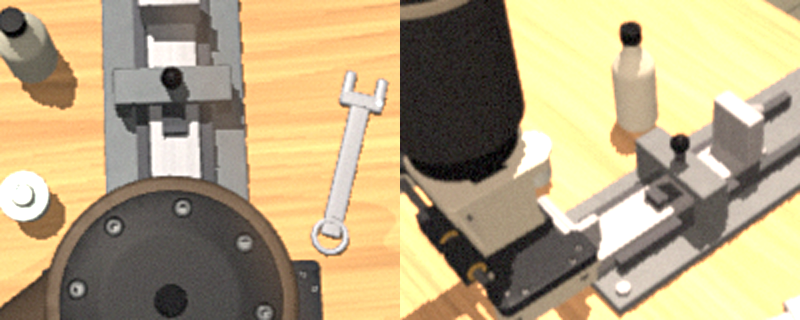

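The hand is in front of the plate with the fingers shut and in line. The carriage is still at the start, and the freehub, bottle and spanner are clear of the arm. Next I approach and start pushing.

carry_out(
  rows=[
    [-0.012,0,0,0,0,0],
    [-0.022,0,0,0,0,0],
    [-0.03,0,0,0,0,0],
    [-0.036,0,0,0,0,0],
    [-0.042,0,0,0,0,0],
    [-0.048,0,0,0,0,0],
    [-0.054,0,0,0,0,0],
    [-0.06,0,0,0,0,0],
  ],
)

```text
clock: 3.2
tool_pos: [0.529, 0.0699, 0.0541]
orientation: [-179.9, -0.3, 176.5]
force: [-10.9, 4.7, 7.1]
opening: 0.0004
gripper_force: 5.7
```

carry_out(
  rows=[
    [-0.007,0,0,0,0,0],
    [-0.014,0,0,0,0,0],
    [-0.021,0,0,0,0,0],
    [-0.028,0,0,0,0,0],
    [-0.034,0,0,0,0,0],
    [-0.04,0,0,0,0,0],
    [-0.045,0,0,0,0,0],
    [-0.045,0,0,0,0,0],
  ],
)

```text
clock: 4.2
tool_pos: [0.5738, 0.0675, 0.054]
orientation: [-180.0, -0.3, 176.5]
force: [-10.9, 4.7, 7.6]
opening: 0.0005
gripper_force: 5.8
```

```bash
python3 - <<'E'
from plant import telemetry, viewer
import cv2,numpy as np
o=telemetry.get_obs(); print({k:o[k] for k in("clock","tool_pos","force")})
a=viewer.snapshot("top")[80:240,220:420,::-1];b=viewer.snapshot("side")[160:320,230:430,::-1]
f=lambda i:cv2.convertScaleAbs(cv2.resize(i,None,fx=2,fy=2,interpolation=2),alpha=1.8)
cv2.imwrite("pics/p2.png",np.hstack([f(a),f(b)]))
E
```

```text
{'clock': 4.2, 'tool_pos': array([0.57375585, 0.06751016, 0.05403758]), 'force': array([-10.89686613,   4.72174022,   7.58103072])}
```

View pics/p2.png

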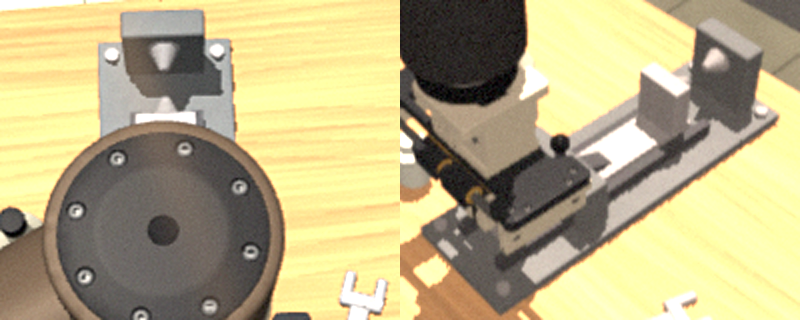

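The carriage has clearly moved: its far block's top-left corner went from side pixel (328.7,207.5) to (352.5,194). The bottle is still at its top-view place, about (226,191). I'll compute the travel from that shift.

```bash
python3 - <<'E'
from h import *
from plant import telemetry
for z in(.07,.085):
    print(z,ray("side",352.5,194,z)-ray("side",328.7,207.5,z))
    print(ray("side",230+690/4-28.75+0,0,z)*0, ray("top",220+168/2,80+111/2,z), ray("top",304.5,173,z))
o=telemetry.get_obs();print(o["force"],o["tau"],o["moment"])
E
```

```text
0.07 [ 0.0603265  -0.00515445]
[0. 0.] [0.80724369 0.05601635] [0.74207449 0.06090701]
0.085 [ 0.05879537 -0.00502363]
[0. 0.] [0.80088842 0.05624139] [0.73690169 0.06104331]
[-10.61880816   4.42239177   7.31391445] [ -3.92370835 -48.73607397  25.0291729    7.63070494   2.61679865
  -0.20180686] [1.85609003 3.86110356 0.22673832]
```

Travel is about 59–60 mm, inside the 50–70 mm window. Now I let it spring back by retreating steadily.

carry_out(
  rows=[
    [0.005,0,0,0,0,0],
    [0.01,0,0,0,0,0],
    [0.015,0,0,0,0,0],
    [0.02,0,0,0,0,0],
    [0.026,0,0,0,0,0],
    [0.036,0,0,0,0,0],
    [0.056,0,0,0,0,0],
    [0.086,0,0,0,0,0],
  ],
)

```text
clock: 5.3
tool_pos: [0.4902, 0.0728, 0.0544]
orientation: [180.0, 0.0, 176.5]
force: [-0.8, -0.3, 0.6]
opening: 0.0004
gripper_force: 0.0
```

carry_out(
  rows=[
    [0.03,0,0,0,0,0],
    [0.04,0,-0.02,0,0,0],
    [0.04,0,-0.07,0,0,0],
    [0.04,0,-0.12,0,0,0],
    [0.04,-0.05,-0.15,0,0,0],
    [0.04,-0.1,-0.15,0,0,0],
    [0.04,-0.15,-0.15,0,0,0],
    [0.04,-0.15,-0.15,0,0,0],
  ],
)

```text
clock: 6.3
tool_pos: [0.4406, -0.077, 0.2046]
orientation: [-180.0, 0.0, 176.3]
force: [0.1, 0.3, 0.2]
opening: 0.0004
gripper_force: 0.0
```

```bash
python3 - <<'E'
from plant import telemetry, viewer
import cv2,numpy as np
o=telemetry.get_obs(); print({k:o[k] for k in("clock","tool_pos","force")})
a=viewer.snapshot("top")[160:320,200:400,::-1];b=viewer.snapshot("side")[160:320,230:430,::-1]
f=lambda i:cv2.convertScaleAbs(cv2.resize(i,None,fx=2,fy=2,interpolation=2),alpha=1.8)
cv2.imwrite("pics/p3.png",np.hstack([f(a),f(b)]))
E
```

```text
{'clock': 6.3, 'tool_pos': array([ 0.44057124, -0.07699637,  0.20464132]), 'force': array([0.14346654, 0.30005512, 0.19390997])}
```

View pics/p3.png

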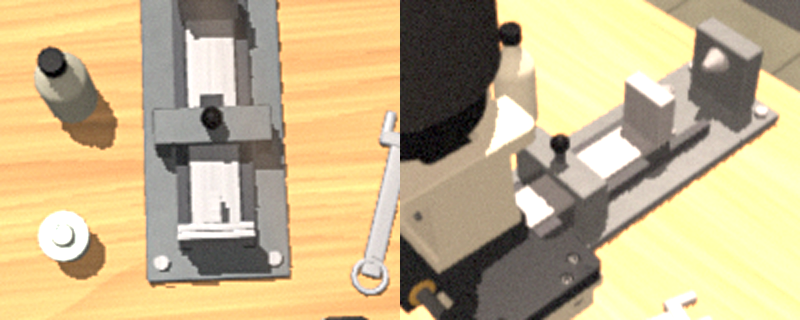

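The plate's front top edge is now at about v=278.5 in the top view, against 304.5 before. That is roughly 40 mm of travel, so the carriage is caught at mid position. The knob is back at (305.5,218.5), which means the pin is down, and the loose items haven't moved. The hand is clear.

```bash
python3 - <<'E'
from h import *
from plant import workorder
print(ray("top",308,278.5,.085)-ray("top",309,304.5,.085))
print(workorder.close_job())
E
```

```text
[ 0.0398541  -0.00202501]
the job is handed in; nothing more can be done
None
```

The carriage was pushed to about 60 mm and released, and now rests caught on the stop pin at about 40 mm (measured from the camera) with the hand clear; the job is handed in, but no verdict came back.

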